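# Spring open a clamshell test fixture with its two push-button catches

### The arm

A 7-joint arm with a two-finger parallel gripper is mounted at the origin on the work surface. World frame = base frame: x ahead of the robot, y to its left, z up, the work surface at z = 0. Lengths are in m, angles in rad, forces in N, time in s.
With the tool pointing down it reaches from about 0.4 to 0.85 m from the base axis. Payload 4.5 kg.
Tool frame: the origin (TCP) lies midway between the tips of the shut fingers; the grasp point (between the pads) lies 19 mm behind it; z points along the fingers, y is the line along which they close (so a half turn about z gives the same grasp; the last joint's range is limited). The gripper opens to 85 mm and grips with 20 to 120 N. Pads are 22 mm wide; open, the fingers measure 114 mm over their backs; the gripper's body (76 mm by 85 mm) begins 54 mm behind the grasp point. The pads swing forward as they close: fully open they stand 13 mm farther back than shut.
Start: joints at [1.335, 0.689, -0.195, 1.565, 0.157, 0.902, -0.215], TCP at [0.167, -0.602, 0.231] pointing down, gripper open.
Joint ranges: [-3.01, 3.01], [-0.46, 2.08], [-1.47, 1.51], [0.13, 2.56], [-1, 4.14], [0.04, 2.09], [-2.66, 2.66]. Speed limits (rad/s): [2.57, 2.57, 3.14, 3.14, 3.14, 3.14, 3.14].

### API

Orientations are given as a 3x3 rotation matrix whose columns are the frame's x, y, z axes.
In Python, from cell import ctrl gives the robot as it stands.
- The arm moves only by the tool step_arm, never from a script. Its argument "deltas" is one flat list of numbers, 4 for each row, row after row: the shift along the tool's x, y, z in cm, then the turn about the tool's z in degrees. In form: [x, y, z, yaw, x, y, z, yaw, ...]. A call has 1 to 20 rows; each row shifts and turns the commanded pose from where the row before left it, along the tool's axes as they then stand; what a row does not reach is not made up. A row lasts 1/8 s, in which the tool goes at most 62.5 mm and 10.7 degrees, less where a joint would pass 70% of its speed; a pose out of reach is approached as far as the arm can. A call is refused whole if a number of a shift passes 6.25 or a number of a turn 10.7, either way. A call with a gripper value outside its range is refused whole. "grip" is the opening, from -1 (shut) to 1 (fully open), so that 0 is half open, set as the call begins (left out, the last holds). The fingers move at their own pace and stop on an object; "squeeze" is the grip in N (left out, the last holds). Time passes only in rows, so rows that do not move let the fingers close. It gives the time, the measured TCP pose, the force, the opening and the grip force at its end, in the units of the state.
- ctrl.get_state(): the state, without advancing time (a new reading comes with each control period).
- ctrl.read_camera(name): name is "scene" or "top" or "wrist"; returns the picture (480x640x3 uint8, red, green, blue); there is no depth.
- ctrl.get_calibration(name): a dict with "camera_matrix" (3x3 intrinsics, pixels), "R" (3x3) and "t" (3): a world point X has camera coordinates R X + t. Camera axes: x right, y down, z forward; pixel columns grow to the right and rows downward; lengths in m; the calibration is good to about 2 mm. The wrist camera is an equidistant fisheye: a pixel r from the principal point sees the ray r / f radians off the axis. A picture is of the moment at which its call begins: read the wrist's pose just before it. get_calibration takes no time and is no camera call; for the wrist camera it gives the pose at the moment of the call.
- ctrl.close_job(): hands the job in; it is judged then, once.
The state is a dict: "t": time; "joint_pos": joint angles; "dq": joint speeds; "tau": joint torques, N m; "eef_pos": TCP position; "eef_rot": TCP orientation; "force": force on the tool from outside, world axes, zero at the start; "moment": the same for the moment, N m; "gripper_width": finger opening in m; "grasp_force": force on a finger pad.
Only numpy, scipy, OpenCV 4.12 (cv2) and the standard library are available. Lean on these libraries where they do the work, as an engineer would, in place of code of your own. Each camera call takes 0.05 s, during which the arm holds its last target. There are 200 camera calls.

### The job

Open the clamshell test fixture: with one fingertip on each, press its two front push-button catches down together and keep both held fully down until the lid has sprung up and its hooks are well clear of the catches, then let go and back away. Let the lid rise by itself, without touching it, and leave the things standing around the fixture where they are.

Things in the scene. Friction and masses are not known exactly. Their poses are not given: they have to be found in the camera images.
- fixture: Cream box 200 (x) by 130 (y) by 50 mm high, fixed to the bench. Origin: centre of its underside; x points from the front ledge back to the hinge, y to its left, z up. The ledge (x -100 to -50, top at z 50 mm) carries the two buttons; behind it lies the lid, 130 deep, 126 wide (x -50 to +80), top at z 70.5 mm when shut, with a black knob (not needed) up to z 91 mm at x +20.
- button_left: Push-button catch on the fixture's left: steel disc 24 mm across with blue cap, in a black bezel. Origin: centre of its top face, at x -78, y +32, z 62 mm in the fixture's frame when up; moves straight down 7 mm to its stop and springs back. 2 N starts it, 5 N holds it fully down. From 4 mm down it frees one of the two hooks under the lid's front edge; the lid stays shut while either is held.
- button_right: The same button on the fixture's right, at x -78, y -32, z 62 mm in the fixture's frame: the two are 64 mm apart, centre to centre, and work alike.
- lid: The lid. Origin: on its hinge, at x 88, z 58 mm in the fixture's frame; axes as the fixture's when shut. Springs and a damper lift it slowly once both hooks are free: its front edge is about 15 mm up after 2 to 3 s and comes to rest 25 to 35 mm up after about 10 s, the lid tilted by 0.18 to 0.26 rad. It then stays up by itself.
- lid_front (a point): Middle of the lid's lower front edge, 28 mm behind the line of the button centres; z 52.5 mm in the fixture's frame when shut. The two hooks under this edge reach 18 mm lower, so they are out of their slots once the edge has come up about 16 mm.
- sample_holder: Bystander, loose: brown cylinder 35 mm across in an ivory ring foot 44 mm across, with a white ceramic chip carrier on top; 49 mm high. Origin: centre of its underside.
- wire_spool: Bystander, loose: aluminium spool of gold wire standing on its flange, 50 mm across, 28 mm high. Origin: centre of its underside.
- flux_bottle: Bystander, loose: small amber bottle with a black cap, 32 mm across, 62 mm high. Origin: centre of its underside.
- chip_tray: Bystander, loose: black tray of gold chips, 51 mm square, 10 mm high. Origin: centre of its underside.
There are look-alikes about, which are no part of the job. There is more than one size of the fixture; the one meant has the size given above.

How it is judged:
By the outcome, as a careful person would: the job done as asked, in the order asked, and still so for the second after the job is handed in, with the robot touching nothing.
It also fails if it takes over 38 s, if anything falls off the work surface, if the arm or the gripper's body presses on something with over 40 N, if the wrist force passes 120 N, or if a joint passes its speed limit or range.

## Working session

There is one attempt and no reset: what is moved stays moved. The work goes in short steps, Python scripts to look and compute and a tool call to move; the robot and the scene stay as the last step left them, time stands still between calls to the robot, and variables do not carry over. Pictures are saved under pics/ and viewed, at most 10 in all, crops included, and the job is handed in when it is done.

Besides the shell and the picture viewer there is one more tool, called after ">>>" as a command line: name --argument value ..., lists and objects as JSON in quotes. step_arm: Moves the arm, as the interface text tells. Its arguments: {"type":"object","properties":{"deltas":{"type":"array"},"grip":{"type":"number"},"squeeze":{"type":"number"}},"required":["deltas"]}

```bash
mkdir -p pics && python3 - <<'E'
from cell import ctrl
import cv2, numpy as np
for n in ("scene","top"):
    cv2.imwrite(f"pics/{n}0.png",ctrl.read_camera(n)[:,:,::-1])
    c=ctrl.get_calibration(n); print(n,np.round(c["camera_matrix"],1).tolist(),np.round(c["R"],3).tolist(),np.round(c["t"],3))
s=ctrl.get_state(); print(s["t"],s["eef_pos"],np.round(s["eef_rot"],3).tolist(),s["gripper_width"])
E
```

```text
scene [[494.1, 0.0, 311.3], [0.0, 494.1, 234.5], [0.0, 0.0, 1.0]] [[-0.57, 0.822, 0.006], [0.519, 0.366, -0.773], [-0.637, -0.437, -0.634]] [ 0.316 -0.275  1.134]
top [[528.4, 0.0, 308.3], [0.0, 528.4, 242.5], [0.0, 0.0, 1.0]] [[-0.016, -1.0, -0.008], [-0.996, 0.016, -0.083], [0.083, 0.007, -0.996]] [0.053 0.6   0.727]
0.1 [ 0.16638404 -0.60182888  0.23056401] [[0.964, 0.267, -0.001], [0.267, -0.964, 0.002], [-0.0, -0.002, -1.0]] 0.08536960823625668
```

View pics/top0.png

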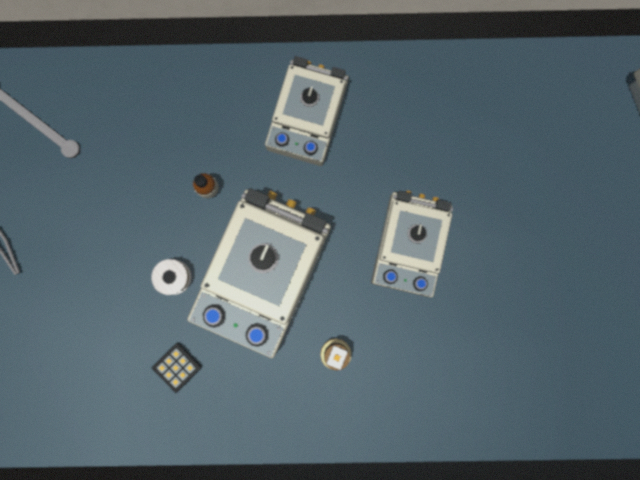

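View pics/scene0.png

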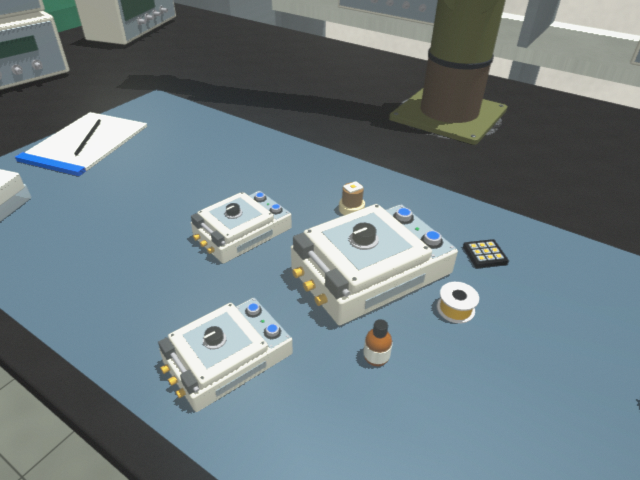

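The large box is the fixture. In the top view its left button is at about (213,316) and its right at (257,335). The spool (172,277), tray (177,368) and holder (337,353) stand clear of the ledge.

```bash
cat > h.py <<'E'
import cv2, numpy as np
from cell import ctrl
def blobs(n, seeds, img=None):
    im=cv2.imread(img); h=cv2.cvtColor(im,cv2.COLOR_BGR2HSV)
    m=cv2.inRange(h,(105,150,90),(125,255,255))
    N,l,st,c=cv2.connectedComponentsWithStats(m)
    out=[]
    for s in seeds:
        k=1+np.argmin([np.hypot(*(ci-s)) if a[4]>15 else 1e9 for ci,a in zip(c[1:],st[1:])]); out.append(c[k]); print(n,s,c[k],st[k])
    return out
def ray(n,p,z):
    c=ctrl.get_calibration(n);R,t=np.array(c["R"]),np.array(c["t"])
    o=-R.T@t; d=R.T@np.linalg.inv(c["camera_matrix"])@[*p,1]
    return o+d*(z-o[2])/d[2]
E
python3 - <<'E'
from h import *
for n,s in (("top",[(213,316),(257,335)]),("scene",[(433,238),(404,215)])):
    P=[ray(n,p,.062) for p in blobs(n,s,f"pics/{n}0.png")]
    d=P[0]-P[1]; print(n,np.round(P,4).tolist(),"mid",(P[0]+P[1])/2,np.linalg.norm(d),"yaw of y axis",np.degrees(np.arctan2(d[1],d[0])))
s=ctrl.get_state();c=ctrl.get_calibration("wrist");R=np.array(c["R"])
o=-R.T@c["t"];print("cam in tool",s["eef_rot"].T@(o-s["eef_pos"]),"axis",s["eef_rot"].T@R[2], np.degrees(np.arctan2(s["eef_rot"][1,1],s["eef_rot"][0,1])))
E
```

```text
top (213, 316) [212.17171717 315.85858586] [207 311  11  11  99]
top (257, 335) [255.82474227 335.09278351] [251 330  11  11  97]
top [[0.5015, 0.1737, 0.062], [0.4751, 0.1153, 0.062]] mid [0.48826847 0.1445159  0.062     ] 0.06401917386157084 yaw of y axis 65.67920287214591
scene (433, 238) [432.5625  234.90625] [427 232  12   7  64]
scene (404, 215) [403.54901961 211.45098039] [399 209  10   6  51]
scene [[0.5019, 0.1724, 0.062], [0.4754, 0.1137, 0.062]] mid [0.48861761 0.14307771 0.062     ] 0.06437886823931759 yaw of y axis 65.71866911221353
cam in tool [ 0.07756052 -0.00084322 -0.14300292] axis [-0.30088798  0.00154246  0.95365824] -74.53361616023972
```

>>> step_arm --deltas '[3.5,-2,0,0,3.5,-2,0,0,3.5,-2,0,0,3.5,-2,0,0,3.5,-2,0,0,3.5,-2,0,0,3.5,-2,0,0,3.5,-2,0,0,3.5,-2,0,0,3.5,-2,0,0,3.5,-2,0,0,3.5,-2,0,0]' --grip 0.17 --squeeze 20

```text
t: 1.6
eef_pos: [0.508, -0.2581, 0.2309]
eef_rot: [[0.964, 0.267, -0.001], [0.267, -0.964, 0.0], [-0.001, -0.0, -1.0]]
force: [0.9, -0.2, 0.2]
gripper_width: 0.05
grasp_force: 0.0
```

>>> step_arm --deltas '[0.9,-3.9,0,0,0.9,-3.9,0,0,0.9,-3.9,0,0,0.9,-3.9,0,0,0.9,-3.9,0,0,0.9,-3.9,0,0,0.9,-3.9,0,0,0.9,-3.9,0,0,0.9,-3.9,0,0,0.9,-3.9,0,0,0,0,0,-10,0,0,0,-10,0,0,0,-10,0,0,0,-10,0,0,0,-10,0,0,0,-10,0,0,0,-10,0,0,0,-10,0,0,0,-10,0,0,0,-10]'

```text
t: 4.1
eef_pos: [0.49, 0.1405, 0.231]
eef_rot: [[-0.435, 0.9, -0.001], [0.9, 0.435, -0.0], [-0.0, -0.001, -1.0]]
force: [0.3, 0.1, -0.7]
gripper_width: 0.0498
grasp_force: 0.0
```

>>> step_arm --deltas '[0,0,1.5,-10,0,0,1.5,-10,0,0,1.5,-10,0,0,1.5,-10,0,0,0,0,0,0,0,0]'

```text
t: 4.85
eef_pos: [0.4904, 0.1408, 0.1716]
eef_rot: [[-0.908, 0.418, 0.0], [0.418, 0.908, 0.0], [-0.0, 0.0, -1.0]]
force: [-0.3, 0.8, 0.9]
gripper_width: 0.0497
grasp_force: 0.0
```

```bash
cat > e.py <<'E'
from h import *
s=ctrl.get_state(); R=s["eef_rot"];p=s["eef_pos"]
T=np.array([.4866,.1446,p[2]])
print("delta tool cm",np.round(R.T@(T-p)*100,2),"z",p[2],"yaw err world", 65.7-np.degrees(np.arctan2(R[1,1],R[0,1])), np.round(s["joint_pos"],2),s["force"],s["t"])
E
python3 e.py; python3 - <<'E'
from h import *
cv2.imwrite("pics/w1.png",ctrl.read_camera("wrist")[:,:,::-1])
E
```

```text
delta tool cm [ 0.5   0.18 -0.  ] z 0.1715993294772246 yaw err world 0.41025925821412557 [ 0.07  0.72 -0.74  1.95  0.71  0.75  0.05] [-0.25939299  0.79178902  0.9078275 ] 4.85
```

View pics/w1.png

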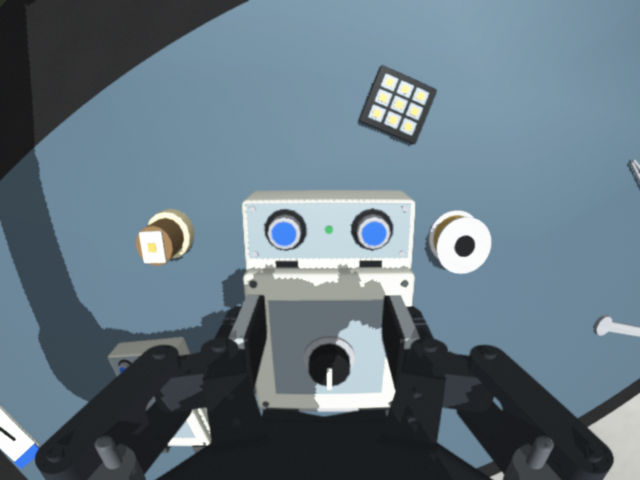

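The wrist view shows the buttons at (285,233) and (373,232), and the finger tips at about (250,297) and (397,297). I'll use this to refine the button position and check the tip spacing.

```bash
cat > w.py <<'E'
from h import *
import sys
c=ctrl.get_calibration("wrist");K=c["camera_matrix"];R=np.array(c["R"]);t=np.array(c["t"]);s=ctrl.get_state();E=s["eef_rot"]
def wr(p,z):
    u=(np.array(p)-[K[0][2],K[1][2]])/K[0][0];r=np.hypot(*u);d=R.T@np.r_[u/r*np.sin(r),np.cos(r)];o=-R.T@t
    return o+d*(z-o[2])/d[2]
def pj(X):
    x=R@X+t;a=np.arctan2(np.hypot(x[0],x[1]),x[2]);return np.round(x[:2]/np.hypot(x[0],x[1])*a*K[0][0]+[K[0][2],K[1][2]],1)
P=[wr(p,.062) for p in blobs("wrist",[(285,233),(373,232)],sys.argv[1])]
d=P[1]-P[0];print(np.round(P,4).tolist(),"mid",(P[0]+P[1])/2,np.linalg.norm(d),np.degrees(np.arctan2(d[1],d[0])))
for q in [(-1,-25),(-1,-39.5),(1,25),(1,39.5)]:
    for x in(-11,11): print(q[1],x,pj(s["eef_pos"]+E@(np.array([x,q[1],-5])/1000)))
E
python3 w.py pics/w1.png; python3 -c "
import cv2;cv2.imwrite('pics/w1c.png',cv2.resize(cv2.imread('pics/w1.png')[220:400,200:440],None,fx=3,fy=3,interpolation=2))"
```

```text
wrist (285, 233) [283.44607843 233.5       ] [272 223  24  22 408]
wrist (373, 232) [373.66995074 233.20689655] [362 222  24  23 406]
[[0.4769, 0.1166, 0.062], [0.5035, 0.1751, 0.062]] mid [0.49020676 0.14586361 0.062     ] 0.0642886663823324 65.59278685242964
-25 -11 [264.5 336.6]
-25 11 [261.  291.7]
-39.5 -11 [232.5 335.5]
-39.5 11 [227.3 291. ]
25 -11 [378.6 336.9]
25 11 [381.9 291.9]
39.5 -11 [410.7 335.9]
39.5 11 [415.8 291.3]
```

View pics/w1c.png

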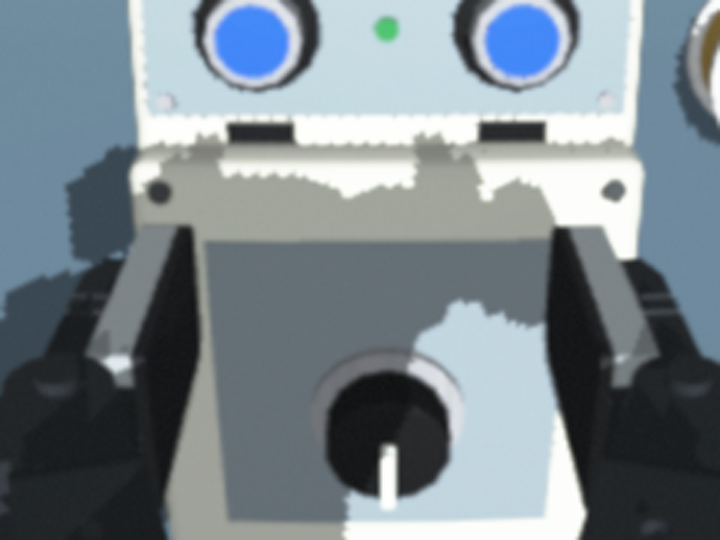

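>>> step_arm --deltas '[0.3,0.3,1.4,0,0,0,1.4,0,0,0,1.4,0,0,0,1.4,0,0,0,1.4,0,0,0,1.0,0,0,0,0,0]' --grip 0.33

```text
t: 5.78
eef_pos: [0.4883, 0.1445, 0.0905]
eef_rot: [[-0.91, 0.415, -0.001], [0.415, 0.91, -0.001], [0.001, -0.001, -1.0]]
force: [-0.8, -0.6, -0.3]
gripper_width: 0.0569
grasp_force: 0.0
```

```bash
python3 - <<'E'
from h import *
cv2.imwrite("pics/w2.png",ctrl.read_camera("wrist")[:,:,::-1])
cv2.imwrite("pics/w2c.png",cv2.resize(cv2.imread('pics/w2.png')[200:400,180:460],None,fx=2.8,fy=2.8,interpolation=2))
E
python3 e.py; python3 w.py pics/w2.png
```

```text
delta tool cm [ 0.18 -0.1   0.  ] z 0.09105310511743202 yaw err world 0.2323545431372338 [-0.02  0.84 -0.61  2.01  0.88  0.58 -0.11] [-0.19977682  0.17956106  0.24004359] 5.825
wrist (285, 233) [262.98252185 284.85642946] [247 270  33  31 801]
wrist (373, 232) [388.48527529 284.45198464] [372 270  34  31 781]
[[0.4773, 0.1168, 0.062], [0.5037, 0.1753, 0.062]] mid [0.49052606 0.14606387 0.062     ] 0.06422904791079385 65.74086574416862
-25 -11 [264.4 336.6]
-25 11 [260.9 291.6]
-39.5 -11 [232.5 335.4]
-39.5 11 [227.2 290.9]
25 -11 [378.5 336.9]
25 11 [381.8 291.9]
39.5 -11 [410.6 335.9]
39.5 11 [415.8 291.3]
```

View pics/w2c.png

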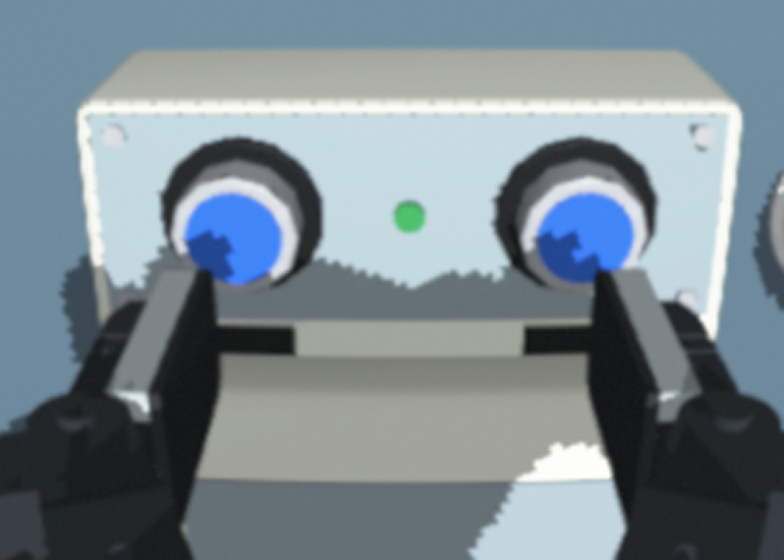

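The tips are 64 mm apart and lined up with the buttons to within about 1 mm, so I'm going down.

>>> step_arm --deltas '[-0.05,0.05,1.0,0,0,0,1.0,0,0,0,0.5,0,0,0,0.3,0,0,0,0,0]'

```text
t: 6.45
eef_pos: [0.4893, 0.145, 0.0631]
eef_rot: [[-0.91, 0.415, -0.0], [0.415, 0.91, -0.0], [0.0, -0.0, -1.0]]
force: [-0.1, 0.9, 0.2]
gripper_width: 0.0567
grasp_force: 0.0
```

>>> step_arm --deltas '[0,0,0.3,0,0,0,0.3,0,0,0,0.3,0,0,0,0.3,0,0,0,0,0]'

```text
t: 7.08
eef_pos: [0.4896, 0.145, 0.0517]
eef_rot: [[-0.91, 0.415, 0.001], [0.415, 0.91, -0.0], [-0.001, 0.0, -1.0]]
force: [-1.1, -0.4, 7.6]
gripper_width: 0.0569
grasp_force: 4.2
```

>>> step_arm --deltas '[0,0,0.15,0,0,0,0.15,0,0,0,0.1,0,0,0,0,0]'

```text
t: 7.58
eef_pos: [0.4897, 0.145, 0.0504]
eef_rot: [[-0.91, 0.415, 0.003], [0.415, 0.91, -0.001], [-0.004, 0.0, -1.0]]
force: [-4.8, -3.7, 34.5]
gripper_width: 0.0566
grasp_force: 17.3
```

Hard stop reached, so I'll ease off a little, hold and watch the lid.

>>> step_arm --deltas '[0,0,-0.1,0,0,0,0,0,0,0,0,0,0,0,0,0,0,0,0,0,0,0,0,0,0,0,0,0,0,0,0,0,0,0,0,0,0,0,0,0,0,0,0,0,0,0,0,0,0,0,0,0,0,0,0,0]'

```text
t: 9.32
eef_pos: [0.4896, 0.145, 0.0505]
eef_rot: [[-0.91, 0.415, 0.002], [0.415, 0.91, -0.001], [-0.003, 0.0, -1.0]]
force: [-3.7, -2.8, 25.0]
gripper_width: 0.0566
grasp_force: 12.5
```

```bash
python3 - <<'E'
from h import *
a=ctrl.read_camera("scene")[:,:,::-1]; b=cv2.imread("pics/scene0.png")
w=ctrl.read_camera("wrist")[:,:,::-1]
f=lambda i:cv2.resize(i[170:330,270:470],(400,320),interpolation=2)
cv2.imwrite("pics/cmp1.png",np.vstack([np.hstack([f(b),f(a)]),cv2.resize(w[220:400,100:550],(800,280))[:280]]))
s=ctrl.get_state();print(s["t"],s["force"],s["moment"],s["eef_pos"])
E
```

```text
9.425 [-4.00684744 -1.91832705 24.6177024 ] [-0.56540112  0.8899259  -0.08373108] [0.48961754 0.14503856 0.05053285]
```

View pics/cmp1.png

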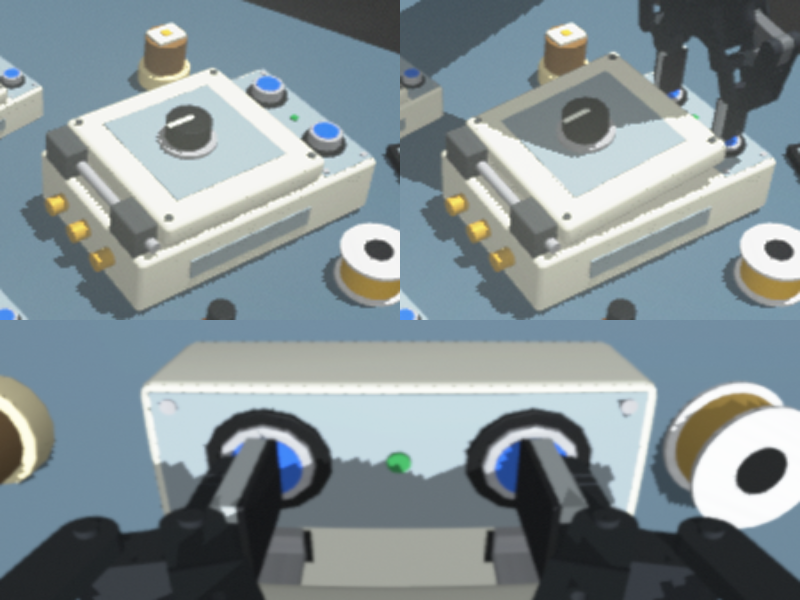

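The lid is rising (its corner moved up in the scene view), and both caps are sunk under the tips. I'll keep holding.

>>> step_arm --deltas '[0,0,0,0,0,0,0,0,0,0,0,0,0,0,0,0,0,0,0,0,0,0,0,0,0,0,0,0,0,0,0,0,0,0,0,0,0,0,0,0,0,0,0,0,0,0,0,0,0,0,0,0,0,0,0,0,0,0,0,0,0,0,0,0,0,0,0,0,0,0,0,0,0,0,0,0,0,0,0,0]'

```text
t: 11.92
eef_pos: [0.4896, 0.145, 0.0505]
eef_rot: [[-0.91, 0.415, 0.002], [0.415, 0.91, -0.001], [-0.003, 0.0, -1.0]]
force: [-3.9, -2.9, 24.4]
gripper_width: 0.0565
grasp_force: 12.5
```

>>> step_arm --deltas '[0,0,0,0,0,0,0,0,0,0,0,0,0,0,0,0,0,0,0,0,0,0,0,0,0,0,0,0,0,0,0,0,0,0,0,0,0,0,0,0,0,0,0,0,0,0,0,0]'

```text
t: 13.42
eef_pos: [0.4896, 0.145, 0.0505]
eef_rot: [[-0.91, 0.415, 0.002], [0.415, 0.91, -0.001], [-0.003, 0.0, -1.0]]
force: [-4.7, -1.6, 24.9]
gripper_width: 0.0568
grasp_force: 12.5
```

```bash
python3 - <<'E'
from h import *
a=ctrl.read_camera("scene")[:,:,::-1]; b=cv2.imread("pics/scene0.png")
w=ctrl.read_camera("wrist")[:,:,::-1]
f=lambda i:cv2.resize(i[170:330,270:470],(400,320),interpolation=2)
cv2.imwrite("pics/cmp2.png",np.vstack([np.hstack([f(b),f(a)]),cv2.resize(w[220:400,100:550],(800,280))[:280]]))
s=ctrl.get_state();print(s["t"],s["force"])
E
```

```text
13.525 [-3.63182732 -3.54257567 24.75754995]
```

View pics/cmp2.png

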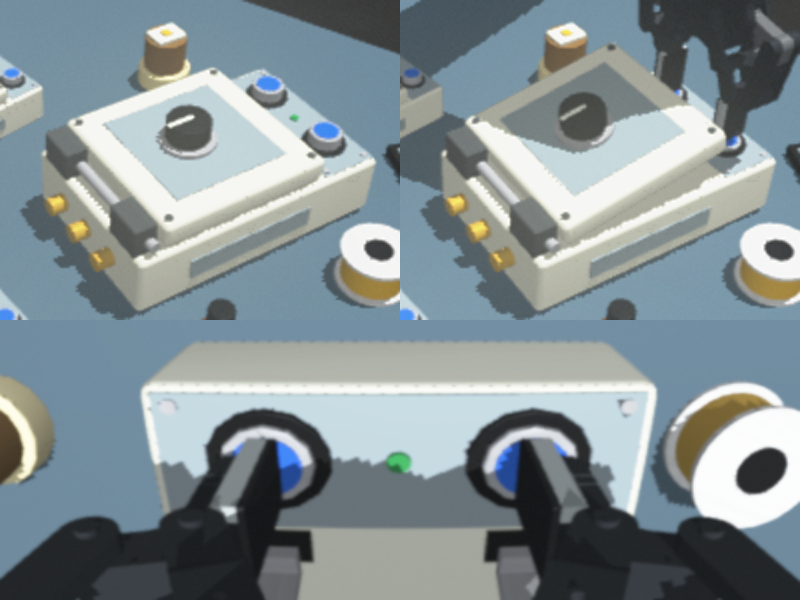

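The lid corner has gone up about 12 px, roughly 24 mm, and the hooks are out of their slots. I can let go now, backing up and toward the front.

>>> step_arm --deltas '[0,0,-0.5,0,0,0,-1,0,0.3,0,-1.5,0,0.5,0,-2,0,0.5,0,-2,0,0.5,0,-2,0,0,0,-2,0,0,0,-2,0,0,0,-1,0,0,0,0,0,0,0,0,0,0,0,0,0,0,0,0,0,0,0,0,0,0,0,0,0,0,0,0,0,0,0,0,0,0,0,0,0,0,0,0,0]'

```text
t: 15.9
eef_pos: [0.473, 0.1524, 0.1883]
eef_rot: [[-0.91, 0.415, 0.0], [0.415, 0.91, -0.0], [-0.0, -0.0, -1.0]]
force: [-0.0, -0.3, -0.1]
gripper_width: 0.057
grasp_force: 0.0
```

>>> step_arm --deltas '[0,0,0,0,0,0,0,0,0,0,0,0,0,0,0,0,0,0,0,0,0,0,0,0,0,0,0,0,0,0,0,0,0,0,0,0,0,0,0,0,0,0,0,0,0,0,0,0,0,0,0,0,0,0,0,0,0,0,0,0,0,0,0,0,0,0,0,0,0,0,0,0,0,0,0,0,0,0,0,0]'

```text
t: 18.4
eef_pos: [0.473, 0.1524, 0.1883]
eef_rot: [[-0.91, 0.415, 0.0], [0.415, 0.91, -0.0], [-0.0, -0.0, -1.0]]
force: [-0.6, -0.7, 0.2]
gripper_width: 0.0569
grasp_force: 0.0
```

```bash
python3 - <<'E'
from h import *
a=ctrl.read_camera("scene")[:,:,::-1]
cv2.imwrite("pics/s3.png",a)
s=ctrl.get_state();print(s["t"],s["force"],s["eef_pos"])
E
```

```text
18.45 [ 0.3105976   0.40795471 -0.22476786] [0.47304723 0.15245626 0.18829261]
```

View pics/s3.png

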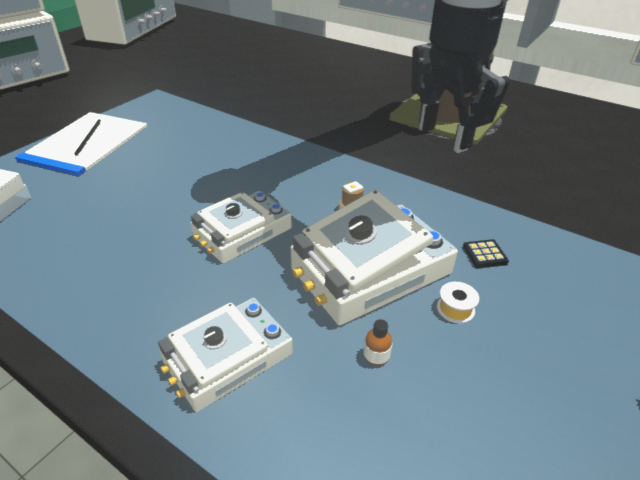

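The lid stands open (front corner at about (425,234)), the buttons are back up, the bystanders haven't moved and the gripper is clear.

```bash
python3 -c "
from cell import ctrl
print(ctrl.close_job())"
```

```text
the job is handed in; nothing more can be done
None
```

The fixture is open: I held both catches fully down together until the hooks were clear, the lid rose and stayed up untouched, nothing around it moved, and I handed the job in at about 18.5 s.

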